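Push the vial row home and start the run

ROBOT

A 6-joint arm with a two-finger parallel gripper is mounted at the origin on the work surface. World frame = base frame: x ahead of the robot, y to its left, z up, the work surface at z = 0. Lengths are in m, angles in rad, forces in N, time in s.
With the tool pointing down it reaches from about 0.375 to 0.9 m from the base axis. Payload 3.1 kg.
Tool frame: the origin (TCP) lies on the centre line of the jaws, within the pads' length; the fingertips stand 11 mm ahead of it and the grasp point (between the pads) lies 8 mm behind it; x points along the fingers, y is the direction in which the jaws open and shut, and the axes are right-handed (so a half turn about x gives the same grasp; the last joint's range is limited). The gripper opens to 87 mm and grips with 3 to 60 N. Pads are 19 mm wide; open, the fingers measure 117 mm over their backs; the gripper's body (75 mm by 190 mm) begins 51 mm behind the grasp point.
Start: joints at [1.069, 0.527, 1.433, -0, 1.181, -0.178], TCP at [0.199, 0.593, 0.234] pointing down, gripper open.
Joint ranges: [-3.08, 3.08], [-0.75, 2.2], [0.22, 2.44], [-1.43, 4.57], [0, 2.65], [-2.85, 2.85]. Speed limits (rad/s): [2.79, 2.79, 3.14, 3.14, 3.14, 3.14].

INTERFACE

Orientations are given as a unit quaternion [x, y, z, w].
In Python, from rig import robot, camera, camera_info gives the robot as it stands.
- The arm moves only by the shell command python3 -m inch 'ROWS' [FORCE]. ROWS is JSON, a list that holds one entry, the list of rows, each a list of 5 numbers: the shift along the tool's x, y, z in cm, then the turn about the tool's x in rad, then the opening, from 0 (shut) to 1 (fully open). A call has 1 to 8 rows; each row shifts and turns the pose as measured when the row begins, along the tool's axes as they then stand; what a row does not reach is not made up. A row lasts 1/12 s, in which the tool goes at most 41.7 mm and 7.16 degrees, less where a joint would pass 70% of its speed; a pose out of reach is approached as far as the arm can. A call with a gripper value outside its range is refused whole. The fingers move at their own pace and stop on an object; FORCE is the grip in N (left out, the last holds). Time passes only in rows, so rows that do not move let the fingers close. It gives the time, the measured TCP pose, the force and the opening at its end, in the units of the state.
- robot.get_obs(): the state, without advancing time (a new reading comes with each control period).
- camera(name): name is "scene" or "top" or "wrist"; returns the picture (384x512x3 uint8, red, green, blue); there is no depth.
- camera_info(name): a dict with "camera_matrix" (3x3 intrinsics, pixels), "dist" ([k1, k2, p1, p2, k3] as OpenCV has them; the pictures are not rectified), "rvec" (rotation vector, rad) and "tvec" (3), from world to camera coordinates, as OpenCV has them. Camera axes: x right, y down, z forward; pixel columns grow to the right and rows downward; lengths in m; the calibration is good to about 2 mm. A picture is of the moment at which its call begins: read the wrist's pose just before it. camera_info takes no time and is no camera call; for the wrist camera it gives the pose at the moment of the call.
- robot.hand_in(): hands the job in, once; it reports no verdict.
The state is a dict: "time": time; "q": joint angles; "joint_velocities": joint speeds; "joint_torque": joint torques, N m; "position": TCP position; "tool_rot": TCP orientation; "ft_force": force on the tool from outside, world axes, zero at the start; "moment": the same for the moment, N m; "grip_width": finger opening in m.
Only numpy, scipy, OpenCV 4.12 (cv2) and the standard library are available. Lean on these libraries where they do the work, as an engineer would, in place of code of your own. Each camera call takes 0.05 s, during which the arm holds its last target. There are 200 camera calls.

TASK

Pushing with the fingertips from behind, on the last carrier only, slide the row of five vial carriers along the sample changer's feed lane as one closed-up row, until the first carrier is gently up against the end stop; then press the green START key right down. Do not lift or tip the carriers, and leave the red STOP key and everything else as it is.

Things in the scene. Friction and masses are not known exactly. Their poses are not given: they have to be found in the camera images.
- sampler: Linear sample changer fixed on the bench: cream housing 230 x 560 mm, flat top 45 mm above the bench. Origin: on the bench, under the lane's centre line (x = 0). z up, y along the feed lane: end stop and oven tower (225 mm high) at its -y end, open loading end at +y. Keys in a row at x = -79 mm; spare things stand on the far strip, about x = +75 mm.
- stop_face (a point): Middle of the end stop's face at lane floor level, y = -165 mm of the sampler; axes as the sampler's. A fixed black rubber-faced block 36 mm high; the row is pushed along -y against it. With the row home, the carriers' centres lie 18, 54, 90, 126 and 162 mm from here along +y, the last one's rear face 180 mm.
- lane_end (a point): Open loading end of the lane, on its centre line at floor level, y = +240 mm of the sampler. The aluminium floor lies 49 mm above the bench; steel guide rails stand along both sides, 40 mm apart inside, 5 mm thick, 12 mm high (tops 61 mm above the bench), open above.
- needle_tip (a point): Lower end of the needle hanging over the first place, 150 mm above the bench and 18 mm from the end stop's face. Its head reaches no further than 38 mm from the stop's face.
- carrier1: First carrier of the row, nearest the end stop: loose blue block 36 mm along the lane, 38 across, 26 high, round 33 mm collar on top to 32 mm; amber vial (22.5 mm, silver cap) clipped in it, top 60 mm above the underside; 50 to 100 g. Origin: centre of its underside, sliding on the lane floor; axes as the sampler's. It starts 50 to 150 mm short of the stop.
- carrier2: Vial carrier number 2 counted from the end stop, touching number 1; same as carrier1.
- carrier3: Vial carrier number 3 counted from the end stop, touching number 2; same as carrier1.
- carrier4: Vial carrier number 4 counted from the end stop, touching number 3; same as carrier1.
- carrier5: Vial carrier number 5 counted from the end stop, touching number 4; same as carrier1. The last of the row: its rear face (18 mm to +y of its origin) is free and stands 14 mm above the guide rails.
- start_key_top (a point): Centre of the top of the green START key: round, 30 mm across, top 67 mm above the bench, in a grey 46 mm collar whose top is 57 mm above the bench; at x = -79, y = +25 mm of the sampler. Pressed straight down.
- start_key (a joint): Travel of the START key: 0 out, 0.006 m fully down (spring: about 1.4 N to begin, 4.5 N fully down; springs back). It counts as pressed from 0.004.
- stop_key_top (a point): Centre of the top of the red STOP key, like START, 75 mm from it along the sampler's +y. To be left alone.
- stop_key (a joint): Travel of the STOP key, 0 out, 0.006 m down.
- spare_vial: Bystander: loose clear vial 22.5 x 46 mm standing on the sampler's far strip; origin centre of its underside.
- spare_carrier: Bystander: empty blue carrier (no vial) standing on the sampler's far strip, not part of the row; 36 x 38 x 32 mm, origin centre of its underside.
- cap_jar: Bystander: amber jar with white lid, 52 mm across, 62 mm high, on the bench beyond the sampler; origin centre of its underside.
- beaker: Bystander: glass beaker 60 mm across, 75 mm high, on the bench beyond the sampler; origin centre of its underside.
- wash_bottle: Bystander: white bottle with green cap, 64 mm across, 150 mm high, on the bench at the left; origin centre of its underside.
- syringe: Bystander: plastic syringe about 155 mm long lying on the bench at the left; origin at its middle, on the bench.
- marker: Bystander: black marker pen with red cap, 115 mm, lying on the bench at the right; origin at its middle, on the bench.
Not all that is in view belongs to the job. What is shaped like the carrier1 but brown is not meant.

How it is judged:
By the outcome, as a careful person would: the job done as asked, in the order asked, and still so for the second after the job is handed in, with the robot touching nothing.
It also fails if it takes over 38 s, if anything falls off the work surface, if the arm or the gripper's body presses on something with over 40 N, if the wrist force passes 120 N, or if a joint passes its speed limit or range.

## Working session

There is one attempt and no reset: what is moved stays moved. The work goes in short steps, Python scripts to look and compute and a shell command to move; the robot and the scene stay as the last step left them, time stands still between calls to the robot, and variables do not carry over. Pictures are saved under pics/ and viewed, about 8 in all and at most 12, crops included, and the job is handed in when it is done.

```bash
mkdir -p pics; ls; python3 - <<'E'
from rig import robot,camera,camera_info
import cv2
o=robot.get_obs();print({k:o[k] for k in('time','position','tool_rot','grip_width','ft_force')})
for n in('scene','top'):
    cv2.imwrite(f'pics/{n}0.png',camera(n)[...,::-1]);i=camera_info(n);print(n,i)
E
```

```text
pics
{'time': 0.0, 'position': array([0.19847644, 0.59189275, 0.23255274]), 'tool_rot': array([ 0.11323394,  0.69811234, -0.1146997 ,  0.69761108]), 'grip_width': 0.08680087697598793, 'ft_force': array([0.36078402, 0.18129304, 0.45551291])}
scene {'camera_matrix': array([[438.66713868,   0.        , 254.14565441],
       [  0.        , 438.66713868, 193.95631107],
       [  0.        ,   0.        ,   1.        ]]), 'dist': array([-0.10291976,  0.        ,  0.        ,  0.        ,  0.        ]), 'rvec': array([ 2.10502897,  1.17343284, -0.49783821]), 'tvec': array([-0.36865557, -0.2686129 ,  1.96471416])}
top {'camera_matrix': array([[400.2064972 ,   0.        , 255.57751288],
       [  0.        , 400.2064972 , 188.80230776],
       [  0.        ,   0.        ,   1.        ]]), 'dist': array([-0.05482957,  0.        ,  0.        ,  0.        ,  0.        ]), 'rvec': array([ 2.10809834, -2.15707908,  0.18097123]), 'tvec': array([0.08671889, 0.612758  , 1.20639015])}
```

View pics/scene0.png

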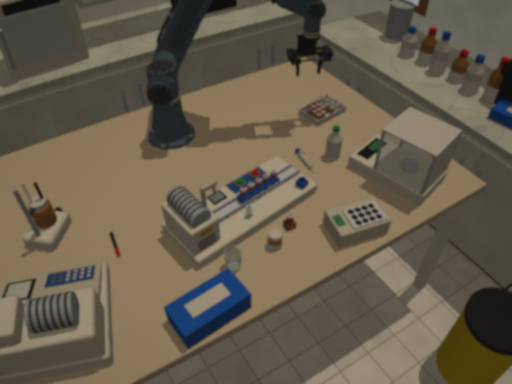

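View pics/top0.png

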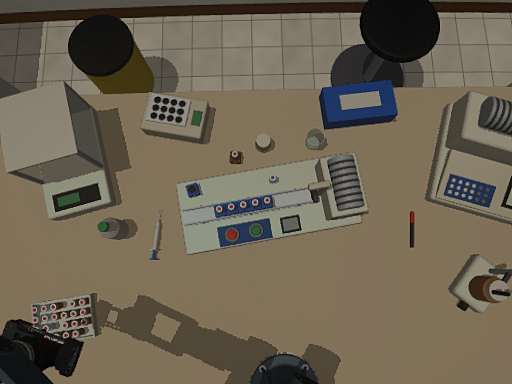

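The top view shows the sampler at about (270,203), with the row's five vials from (219,209) to (267,200). Red STOP is at (232,235) and green START at (256,230). The oven is on the right, so the feed direction is to the right. The brown carrier-shaped thing at (236,157) is the decoy, and the empty blue carrier at (193,190) is the spare. Next I'll measure these and check them in an enlarged crop.

```bash
cat > h.py <<'E'
import numpy as np,cv2
from rig import robot,camera,camera_info
def ray(i,p):
    K,d=i['camera_matrix'],i['dist'];R=cv2.Rodrigues(i['rvec'])[0]
    u=cv2.undistortPoints(np.float32([[p]]),K,d)[0,0]
    return -R.T@i['tvec'],R.T@np.array([*u,1.])
def onz(i,p,z):
    c,d=ray(i,p);return c+d*(z-c[2])/d[2]
def proj(i,P): return cv2.projectPoints(np.float64(P).reshape(-1,3),i['rvec'],i['tvec'],i['camera_matrix'],i['dist'])[0][:,0]
def blobs(im,lo,hi,amin=8):
    h=cv2.cvtColor(im,cv2.COLOR_RGB2HSV);m=cv2.inRange(h,np.array(lo),np.array(hi))
    n,l,s,c=cv2.connectedComponentsWithStats(m)
    return [(c[k].round(2),s[k].tolist()) for k in range(1,n) if s[k,4]>=amin]
E
python3 - <<'E'
from h import *
im=cv2.imread('pics/top0.png')[...,::-1].copy();i=camera_info('top')
x0,y0=170,140
sub=im[y0:260,x0:380]
for n,lo,hi in(('green',(45,80,60),(85,255,255)),('red',(0,120,100),(8,255,255)),('blue',(100,100,50),(125,255,255))):
    for c,s in blobs(sub,lo,hi):
        p=c+[x0,y0]; print(n,p,s[2:],onz(i,p,.067).round(4))
cv2.imwrite('pics/topc.png',cv2.resize(sub[:,:,::-1],None,fx=3.8,fy=3.8,interpolation=cv2.INTER_CUBIC))
E
```

```text
green [255.19 229.88] [9, 9, 67] [0.4848 0.0767 0.067 ]
red [231.09 234.09] [9, 9, 67] [0.4736 0.1505 0.067 ]
blue [192.42 189.92] [14, 14, 89] [0.6131 0.2692 0.067 ]
blue [243.47 206.38] [59, 22, 426] [0.5579 0.1112 0.067 ]
blue [244.82 232.27] [55, 28, 631] [0.4782 0.1085 0.067 ]
```

View pics/topc.png

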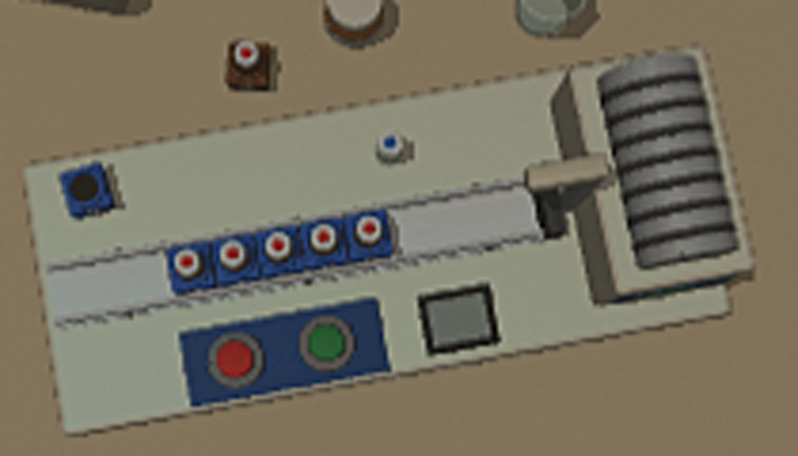

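The crop confirms it: five touching blue carriers with red-topped vials in the lane, and the first one nearest the oven and stop. The brown one off the sampler is not meant. STOP is the left key and START the right.

```bash
cat > g.py <<'E'
from h import *
from scipy.spatial.transform import Rotation as Ro
i=camera_info('top')
G=onz(i,(255.19,229.88),.067);S=onz(i,(231.09,234.09),.067)
def caps(im):
    h=cv2.cvtColor(im,cv2.COLOR_RGB2HSV).astype(int)
    m=((h[...,0]<8)|(h[...,0]>172))&(h[...,1]>90)&(h[...,2]>60)
    m=m.astype(np.uint8);m[:188]=0;m[222:]=0;m[:,:195]=0;m[:,330:]=0
    n,l,s,c=cv2.connectedComponentsWithStats(m)
    return [onz(i,c[k],.109) for k in range(1,n) if s[k,4]>=4]
E
python3 - <<'E'
from g import *
im=cv2.imread('pics/top0.png')[...,::-1].copy()
C=np.array(caps(im));print(C.round(4), np.linalg.norm(np.diff(C,axis=0),axis=1))
v=S-G;print('yaw keys',np.degrees(np.arctan2(-v[0],v[1])))
C=C[np.argsort(-C[:,1])];v=C[0]-C[-1];print('yaw caps',np.degrees(np.arctan2(-v[0],v[1])))
# housing corners (crop px /3.8+offset), top z .045, all at rim
cr=[onz(i,np.array(p)/3.8+[170,140],.045) for p in((27,166),(68,432),(731,312))]
print(np.round(cr,4),np.linalg.norm(cr[0]-cr[1]),np.linalg.norm(cr[2]-cr[1]));v=cr[1]-cr[2];print('yaw housing',np.degrees(np.arctan2(-v[0],v[1])))
yaw=np.radians(8.8);R=Ro.from_euler('z',yaw).as_matrix()
O=(G+S)/2-R@[-.079,.0625,0];O[2]=0;print('O keys',O)
print('caps in sampler',((C-O)@R).round(4))
print('corners in sampler',((np.array(cr)-O)@R).round(4))
o=robot.get_obs();print(o['position'],Ro.from_quat(o['tool_rot']).as_matrix().round(4))
E
```

```text
[[0.5715 0.04   0.109 ]
 [0.565  0.0762 0.109 ]
 [0.5598 0.1121 0.109 ]
 [0.5542 0.1475 0.109 ]
 [0.5487 0.184  0.109 ]] [0.03677453 0.03628272 0.03582827 0.03686272]
yaw keys 8.598013977824094
yaw caps 8.987464569759258
[[ 0.6381  0.3216  0.045 ]
 [ 0.4175  0.2862  0.045 ]
 [ 0.5023 -0.2591  0.045 ]] 0.22345647087535556 0.5518924963920137
yaw housing 8.848765276216337
O keys [0.56683156 0.06395842 0.        ]
caps in sampler [[ 0.0005  0.1214  0.109 ]
 [ 0.0003  0.0845  0.109 ]
 [ 0.0004  0.0487  0.109 ]
 [ 0.      0.0124  0.109 ]
 [ 0.001  -0.0244  0.109 ]]
corners in sampler [[ 0.1098  0.2437  0.045 ]
 [-0.1136  0.2425  0.045 ]
 [-0.1132 -0.3094  0.045 ]]
[0.19851455 0.59198193 0.23268406] [[-9.000e-04  3.181e-01  9.480e-01]
 [-1.700e-03  9.480e-01 -3.181e-01]
 [-1.000e+00 -1.900e-03 -3.000e-04]]
```

Pitch, key spacing and housing size all agree: yaw is 8.85° and carrier1 has about 123 mm to go. I'll turn the jaws across the lane so that tool z points in the feed direction, and close the fingers on the way.

```bash
cat >> g.py <<'E'
yaw=np.radians(8.85);R=Ro.from_euler('z',yaw).as_matrix()
O=(G+S)/2-R@[-.079,.0625,0];O[2]=0
def st(tgt=None):
    o=robot.get_obs();T=Ro.from_quat(o['tool_rot']).as_matrix()
    p=R.T@(o['position']-O)
    a=R.T@T[:,1]
    print('t',round(o['time'],2),'samp',p.round(4),'turn needed',round(float(np.arctan2(a[1],a[0])),3),'F samp',(R.T@o['ft_force']).round(2),'w',round(o['grip_width'],4),'q',np.round(o['q'],2))
    if tgt is not None:
        print('shift cm',(T.T@(R@(np.array(tgt)-p))*100).round(2))
E
python3 -m inch '[[[0,0,3.5,0.12,0],[0,0,3.5,0.12,0],[0,0,3.5,0.12,0],[0,0,3.5,0.12,0],[0,0,3.5,0.12,0],[0,0,3.5,0.12,0],[0,0,3.5,0.12,0],[0,0,3.5,0.12,0]]]' 10
python3 -c "
from g import *
st([0,.18,.15])"
```

```text
time: 0.77
position: [0.3968, 0.4062, 0.2279]
tool_rot: [0.43, 0.561, -0.433, 0.56]
ft_force: [1.2, -0.2, 0.3]
grip_width: 0.0414
t 0.77 samp [-0.1154  0.3642  0.2279] turn needed 0.105 F samp [ 1.15 -0.37  0.26] w 0.0414 q [0.6  0.46 1.58 0.   1.11 0.34]
shift cm [ 7.76  9.59 19.52]
```

```bash
python3 -m inch '[[[0,1.5,3,0.105,0],[0,2.1,3.2,0,0],[0,2.1,3.2,0,0],[0,2.1,3.2,0,0],[1,1.5,2.5,0,0],[2.5,1,2,0,0],[2.5,0.2,1,0,0],[1.5,0,0.5,0,0]]]'
python3 -c "
from g import *
st([0,.18,.0755])"
```

```text
time: 1.43
position: [0.5408, 0.2237, 0.1521]
tool_rot: [0.465, 0.531, -0.465, 0.535]
ft_force: [-0.4, 0.0, -0.3]
grip_width: 0.0005
t 1.43 samp [-0.0012  0.1617  0.1521] turn needed -0.018 F samp [-0.38  0.11 -0.28] w 0.0005 q [ 0.2   0.58  1.61 -0.    0.95  0.07]
shift cm [ 7.65  0.06 -1.85]
```

```bash
python3 -m inch '[[[0,0.1,-1.8,-0.018,0],[2.5,0,0,0,0],[2.5,0,0,0,0],[1.5,0,0,0,0],[0.7,0,0,0,0],[0,0,0,0,0]]]'
python3 -c "
from g import *
st([0,.155,.0755])
ims=[camera('scene'),camera('top')]
a=cv2.resize(ims[0][150:260,150:330],None,fx=3,fy=3,interpolation=2)
b=cv2.resize(ims[1][150:260,150:330],None,fx=3,fy=3,interpolation=2)
w=cv2.resize(camera('wrist'),(240,180))
cv2.imwrite('pics/b.png',np.hstack([a[:,:400],b[:,:400]])[...,::-1])
cv2.imwrite('pics/w.png',camera('wrist')[...,::-1])"
```

```text
time: 1.93
position: [0.5381, 0.2371, 0.071]
tool_rot: [0.459, 0.536, -0.464, 0.536]
ft_force: [-0.4, 0.9, -0.1]
grip_width: 0.0005
t 1.93 samp [-0.0019  0.1754  0.071 ] turn needed -0.006 F samp [-0.26  0.99 -0.07] w 0.0005 q [ 0.23  0.71  1.64 -0.01  0.8   0.08]
shift cm [-0.44  0.19  2.04]
```

View pics/b.png

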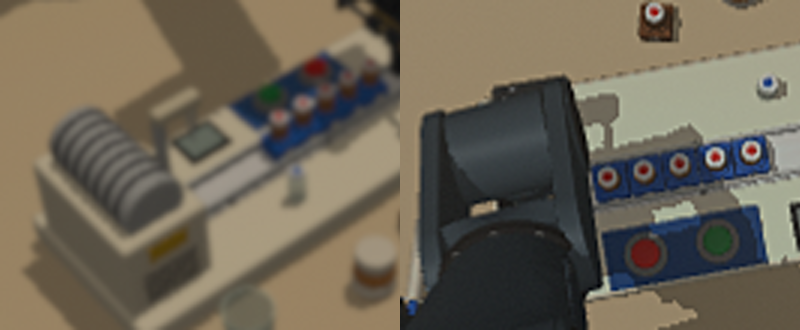

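View pics/w.png

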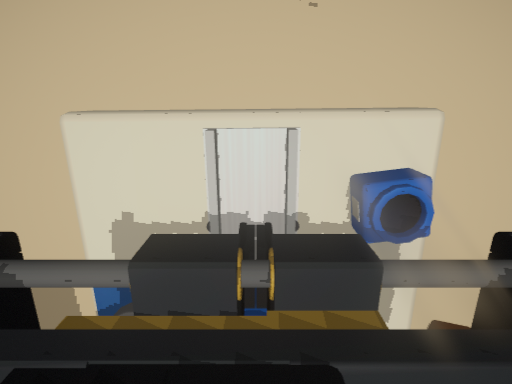

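The fingers are shut, centred in the lane (columns 238–273 against rail edges 217–288) and behind carrier 5. The wrist camera looks rearward, so I'll watch the row in the top and scene views. I'll raise 4 mm to clear the rail tops and close in.

```bash
python3 -m inch '[[[-0.45,0.15,0.4,-0.006,0],[0,0,0.8,0,0],[0,0,0.7,0,0],[0,0,0,0,0]]]'
python3 -c "
from g import *
st([0,.155,.0755])
C=np.array(caps(camera('top')));print(((C-O)@R).round(4))"
```

```text
time: 2.47
position: [0.5475, 0.2183, 0.0831]
tool_rot: [0.46, 0.535, -0.458, 0.541]
ft_force: [-0.0, -0.1, -0.2]
grip_width: 0.0007
t 2.47 samp [0.0046 0.1554 0.0831] turn needed 0.002 F samp [-0.03 -0.08 -0.22] w 0.0007 q [ 0.19  0.68  1.65 -0.01  0.8   0.04]
shift cm [ 0.76 -0.47  0.04]
[[ 0.0009 -0.0244  0.109 ]
 [-0.      0.0123  0.109 ]
 [ 0.0004  0.0486  0.109 ]
 [ 0.0008  0.0848  0.109 ]]
```

The shift overshot. I'll check how noisy the readings are while the arm holds.

```bash
python3 -c "
from g import *
for k in range(8):
    st() if k==7 else None
    o=robot.get_obs();print((R.T@(o['position']-O)).round(4),np.round(o['q'],4)[:3]);camera('top')
"
```

```text
[0.0046 0.1558 0.0831] [0.1929 0.6838 1.6464]
[0.0043 0.1562 0.0828] [0.1935 0.6843 1.6466]
[0.004  0.1565 0.0825] [0.194  0.6848 1.6467]
[0.0039 0.1568 0.0823] [0.1944 0.6851 1.6468]
[0.0037 0.1569 0.0821] [0.1947 0.6854 1.6469]
[0.0037 0.157  0.082 ] [0.195  0.6856 1.6469]
[0.0037 0.1571 0.0819] [0.1951 0.6857 1.6469]
t 2.87 samp [0.0037 0.1571 0.0819] turn needed 0.004 F samp [ 0.05 -0.06 -0.02] w 0.0008 q [ 0.2   0.69  1.65 -0.01  0.8   0.04]
[0.0037 0.1571 0.0819] [0.1951 0.6857 1.6468]
```

```bash
python3 -m inch '[[[0.3,-0.2,0,0,0],[0.2,-0.1,0,0,0],[0,0,0,0,0],[0,0,0,0,0]]]'
python3 -c "
from g import *
st([0,.155,.0755])"
```

```text
time: 3.25
position: [0.5425, 0.2198, 0.0759]
tool_rot: [0.459, 0.536, -0.458, 0.54]
ft_force: [0.8, -0.5, -0.1]
grip_width: 0.0002
t 3.25 samp [-1.000e-04  1.576e-01  7.590e-02] turn needed 0.005 F samp [ 0.67 -0.59 -0.07] w 0.0002 q [ 0.2   0.69  1.66 -0.01  0.79  0.04]
shift cm [0.04 0.01 0.26]
```

```bash
cat > c.py <<'E'
from g import *
import sys
st(eval(sys.argv[1]) if len(sys.argv)>1 else None)
C=np.array(caps(camera('top')));print(((C-O)@R)[:,:2].round(4).tolist())
E
python3 -m inch '[[[0,0,0.3,0,0],[0,0,0.3,0,0],[0,0,0.3,0,0],[0,0,0.3,0,0],[0,0,0.3,0,0],[0,0,0.3,0,0],[0,0,0.3,0,0],[0,0,0.3,0,0]]]'
python3 c.py '[0,.025,.0755]'
```

```text
time: 3.92
position: [0.5462, 0.195, 0.0757]
tool_rot: [0.459, 0.537, -0.458, 0.54]
ft_force: [0.1, 1.8, -0.9]
grip_width: 0.0005
t 3.92 samp [-0.0002  0.1326  0.0757] turn needed 0.004 F samp [ 0.35  1.72 -0.9 ] w 0.0005 q [ 0.15  0.69  1.67 -0.    0.78 -0.01]
shift cm [ 0.04 -0.02 10.76]
[[0.0013, -0.0404], [0.0005, -0.0042], [0.0001, 0.0323], [0.0005, 0.0685]]
```

```bash
for k in 1; do python3 -m inch '[[[0,0,0.4,0,0],[0,0,0.4,0,0],[0,0,0.4,0,0],[0,0,0.4,0,0],[0,0,0.4,0,0],[0,0,0.4,0,0],[0,0,0.4,0,0],[0,0,0.4,0,0]]]' >/dev/null; done
python3 c.py '[0,.026,.0755]'
```

```text
t 4.63 samp [-0.0003  0.0971  0.0757] turn needed 0.004 F samp [ 0.62  1.87 -0.94] w 0.0005 q [ 0.09  0.68  1.69 -0.    0.77 -0.07]
shift cm [ 0.04 -0.    7.11]
[[0.0007, -0.0756], [0.0008, -0.04], [0.0002, -0.0037], [0.0006, 0.0326]]
```

```bash
python3 -m inch '[[[0,0,0.4,0,0],[0,0,0.4,0,0],[0,0,0.4,0,0],[0,0,0.4,0,0],[0,0,0.4,0,0],[0,0,0.4,0,0],[0,0,0.4,0,0],[0,0,0.4,0,0]]]' >/dev/null
python3 c.py '[0,.026,.0755]'
python3 -m inch '[[[0,0,0.4,0,0],[0,0,0.4,0,0],[0,0,0.4,0,0],[0,0,0.4,0,0],[0,0,0.3,0,0],[0,0,0.2,0,0],[0,0,0.1,0,0],[0,0,0.1,0,0]]]' >/dev/null
python3 c.py '[0,.026,.0755]'
```

```text
t 5.35 samp [-0.0003  0.0614  0.0757] turn needed 0.004 F samp [-0.31  1.89 -0.42] w 0.0004 q [ 0.03  0.68  1.7  -0.    0.76 -0.13]
shift cm [0.03 0.02 3.54]
[[0.0009, -0.111], [0.0008, -0.0744], [-0.0001, -0.0393], [-0.0009, -0.0041]]
t 6.07 samp [-0.0003  0.0349  0.0758] turn needed 0.003 F samp [ 0.64  1.77 -0.58] w 0.0005 q [-0.02  0.68  1.7  -0.    0.76 -0.18]
shift cm [0.03 0.02 0.89]
[[0.0007, -0.1378], [0.0006, -0.1016], [0.001, -0.0651]]
```

```bash
python3 -m inch '[[[0,0,0.15,0,0],[0,0,0.15,0,0],[0,0,0.15,0,0],[0,0,0.1,0,0]]]' >/dev/null
python3 c.py '[0,.026,.0755]'
python3 -m inch '[[[0,0,0.1,0,0],[0,0,0.1,0,0]]]' >/dev/null
python3 c.py '[0,.026,.0755]'
```

```text
t 6.45 samp [-0.0004  0.0293  0.0758] turn needed 0.004 F samp [ 0.48  1.76 -0.64] w 0.0007 q [-0.03  0.68  1.7  -0.    0.76 -0.19]
shift cm [0.03 0.03 0.33]
[[0.0011, -0.1441], [0.0, -0.1072], [-0.0, -0.0709]]
t 6.67 samp [-0.0004  0.0272  0.0758] turn needed 0.004 F samp [ 0.49  2.42 -0.04] w 0.0007 q [-0.03  0.68  1.7  -0.    0.76 -0.19]
shift cm [0.04 0.04 0.12]
[[0.0007, -0.1453], [0.0005, -0.11], [-0.0001, -0.0736]]
```

```bash
python3 -m inch '[[[0,0,0.1,0,0]]]' >/dev/null; python3 c.py
python3 -m inch '[[[0,0,0.1,0,0]]]' >/dev/null; python3 c.py
```

```text
t 6.8 samp [-0.0004  0.026   0.0758] turn needed 0.004 F samp [-0.84  2.16 -0.05] w 0.0006 q [-0.04  0.68  1.7  -0.    0.76 -0.19]
[[0.0006, -0.147], [0.0004, -0.1106], [-0.0003, -0.0744]]
t 6.93 samp [-0.0005  0.0252  0.0758] turn needed 0.003 F samp [-0.4   7.24  1.3 ] w 0.0003 q [-0.04  0.68  1.7  -0.    0.76 -0.2 ]
[[0.0012, -0.1471], [-0.0002, -0.1105], [0.0, -0.0746]]
```

The force jumped from 2 to 7 N and the caps stopped moving, so the row is against the stop. I'll back off gently, then lift and look.

```bash
python3 -m inch '[[[0,0,-0.2,0,0],[0,0,-0.5,0,0],[0,0,-1.2,0,0],[0,0,-1.5,0,0],[-2,0,-0.5,0,0],[-3,-1,0,0,0],[-3,-3,0,0,0],[0,-2,0,0,0]]]' >/dev/null; python3 c.py '[-.079,.025,.10]'
python3 - <<'E'
import cv2,numpy as np
from rig import camera
a=cv2.resize(camera('scene')[150:260,150:330],None,fx=3,fy=3,interpolation=2)
b=cv2.resize(camera('top')[150:260,210:390],None,fx=3,fy=3,interpolation=2)
cv2.imwrite('pics/d.png',np.hstack([a[:,:400],b[:,:400]])[...,::-1])
E
```

```text
t 7.65 samp [-0.0571  0.0674  0.1567] turn needed 0.006 F samp [ 0.12  0.42 -0.63] w 0.0005 q [ 0.02  0.49  1.79 -0.01  0.85 -0.13]
shift cm [ 5.68 -2.25  4.19]
[[0.0012, -0.1471], [-0.0002, -0.1105], [-0.0004, -0.0751], [-0.0001, -0.0393]]
```

View pics/d.png

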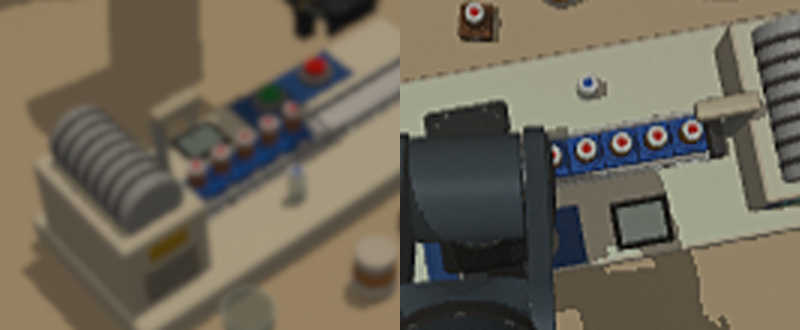

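The row is closed up and upright: the five vials have even spacing, and the first carrier is against the black stop at (715,140) in the right half. Now I'll go above START.

```bash
python3 -m inch '[[[0.5,-0.9,1.8,0.006,0],[1.5,-0.7,1.5,0,0],[1.5,-0.1,0.4,0,0],[0.8,0,0,0,0],[0,0,0,0,0],[0,0,0,0,0]]]' >/dev/null; python3 c.py '[-.079,.025,.085]'
```

```text
t 8.3 samp [-0.0669  0.0288  0.1069] turn needed 0.0 F samp [-0.67 -0.12  0.68] w 0.0006 q [-0.06  0.56  1.86 -0.01  0.71 -0.2 ]
shift cm [ 2.18 -1.23  0.37]
[[0.0012, -0.1471], [-0.0002, -0.1105], [-0.0004, -0.0751]]
```

```bash
python3 -m inch '[[[0,-0.8,0.3,0,0],[0,-0.4,0,0,0],[0.5,0,0,0,0],[0.5,0,0,0,0],[0,0,0,0,0],[0,0,0,0,0]]]' >/dev/null; python3 c.py '[-.079,.025,.085]'
```

```text
t 8.85 samp [-0.078   0.0266  0.0977] turn needed 0.003 F samp [ 0.48 -0.62 -1.34] w 0.0006 q [-0.06  0.57  1.89 -0.01  0.66 -0.22]
shift cm [ 1.26 -0.12  0.15]
[[0.0012, -0.1471], [-0.0002, -0.1105], [-0.0004, -0.0751], [-0.0001, -0.0393]]
```

```bash
python3 -m inch '[[[0.5,-0.1,0.1,0,0],[0.4,0,0,0,0],[0.3,0,0,0,0],[0.2,0,0,0,0],[0.2,0,0,0,0],[0.2,0,0,0,0]]]' ; python3 c.py '[-.079,.025,.072]'
```

```text
time: 9.4
position: [0.4859, 0.077, 0.0782]
tool_rot: [0.461, 0.532, -0.457, 0.544]
ft_force: [-0.2, 0.4, 0.9]
grip_width: 0.001
t 9.4 samp [-0.0781  0.0253  0.0782] turn needed 0.003 F samp [-0.12  0.38  0.88] w 0.001 q [-0.07  0.61  1.9  -0.01  0.61 -0.22]
shift cm [ 0.62 -0.1   0.02]
[[0.0012, -0.1471], [-0.0002, -0.1105], [0.0, -0.0746], [-0.0001, -0.0393]]
```

```bash
python3 -m inch '[[[0.2,0,0,0,0],[0.2,0,0,0,0]]]' |grep -E "pos|ft";python3 -m inch '[[[0.2,0,0,0,0]]]' |grep -E "pos|ft"; python3 -m inch '[[[0.2,0,0,0,0]]]' |grep -E "pos|ft"
```

```text
position: [0.4859, 0.077, 0.0741]
ft_force: [-0.7, -0.5, 4.0]
position: [0.4859, 0.077, 0.0722]
ft_force: [-2.4, 0.6, 13.7]
position: [0.486, 0.077, 0.0717]
ft_force: [-6.1, -0.1, 37.1]
```

The key is at the bottom: 6.5 mm of travel and a hard force rise. I'll lift off and check.

```bash
python3 -m inch '[[[-0.3,0,0,0,0],[-0.5,0,0,0,0],[-2,0,0,0,0],[-3,0,0,0,0],[-3,-1,0,0,0],[-2,-1,-2,0,0],[0,0,-2,0,0],[0,0,-2,0,0]]]' |grep -E "pos|ft"; python3 -m inch '[[[-1,0,-3,0,0],[0,0,-3,0,0],[0,0,-4,0,0],[0,0,-4,0,0],[0,0,-4,0,0],[0,0,-4,0,0],[0,0,-1,0,0],[0,0,0,0,0]]]' |grep -E "time|pos|ft"
python3 c.py
python3 - <<'E'
import cv2,numpy as np
from rig import camera
a=cv2.resize(camera('scene')[150:260,150:330],None,fx=3,fy=3,interpolation=2)
b=cv2.resize(camera('top')[150:260,210:390],None,fx=3,fy=3,interpolation=2)
cv2.imwrite('pics/e.png',np.hstack([a[:,:400],b[:,:400]])[...,::-1])
E
```

```text
position: [0.4566, 0.1321, 0.1844]
ft_force: [0.5, 0.4, -0.2]
time: 11.12
position: [0.4206, 0.3729, 0.1937]
ft_force: [0.6, -0.8, 0.1]
t 11.12 samp [-0.097   0.3277  0.1937] turn needed -0.004 F samp [ 0.47 -0.9   0.15] w 0.0007 q [ 0.54  0.49  1.65 -0.02  0.98  0.4 ]
[[0.0012, -0.1471], [-0.0002, -0.1105], [-0.0004, -0.0751], [-0.0001, -0.0393], [-0.0001, -0.0033]]
```

View pics/e.png

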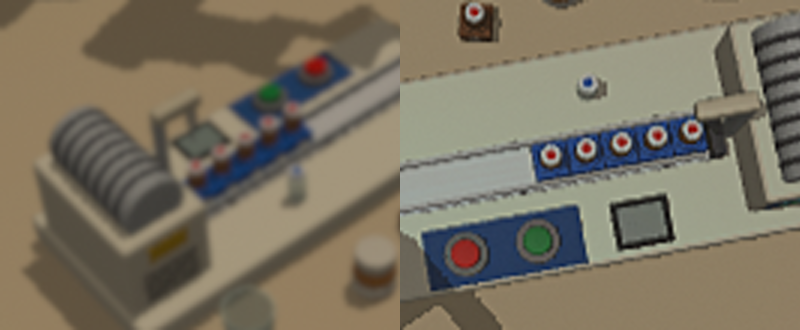

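All five carriers are home: caps at y = -147, -110, -75, -39 and -3 mm, against the expected -147, -111, -75, -39 and -3. They are upright, the bystanders in view are untouched and the arm is clear.

```bash
python3 -c "
from rig import robot
print(robot.hand_in())"
```

```text
the job is handed in; nothing more can be done
None
```

The row of five carriers is up against the end stop, START was pressed right down afterwards, and the job is handed in at 11.2 s of the 38 s allowed.

- **Row:** I pushed it about 123 mm with the shut fingertips, behind the last carrier only. It met the stop gently, with the force rising from about 2 N to 7 N. The final top view has all five vial caps within 1 mm of their home places, with the row closed up and upright.
- **START key:** I pressed it straight down until it bottomed, with about 6 mm of travel. The last pressing row reached about 37 N at the fingertips, harder than the key needed, though the wrist limit is 120 N. I judged "fully down" from the tool height and force, since the key's own travel cannot be read.
- **Everything else:** I did not touch the STOP key. The last picture shows it and the bystanders in view where they were. The objects outside that crop were not checked again, but the arm did not go near them.
- **What disagreed:** while lining up behind the row, one small correction overshot by several millimetres in free air because the arm was still moving. I re-measured and corrected it before touching anything.

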